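# Present a flanged shaft to the inspection camera

## Task

Draw the retaining bolt of the V-block fixture fully back and leave it so, lift the flanged shaft out with the gripper, and hold it up in the air in front of the inspection camera: the flange's outer face squarely towards the lens, so the shaft in line with the camera's downward-sloping optical axis, the face centred on that axis and 90 mm from the lens glass. Finish while still holding it there, steady; do not put it down or let go. Do not touch the camera or its stand, and leave the other things on the table where they are.

Things in the scene. Friction and masses are not known exactly. Their poses are not given: they have to be found in the camera images.
- fixture: Fixed fixture. Steel base plate 180 mm in x, y -65 to +125 mm, 12 mm thick. V-blocks (16 mm thick, 46 mm wide) at x = -45 and +45 mm cradle the shaft along x, its axis 55 mm above the granite at y = 0; 74 mm are free between them. Blue-grey bolt track at x = -72 mm (18 mm thick, top z = 68 mm, y 22 to 120 mm). Origin on the granite below the shaft axis, midway between the V-blocks; z up.
- bolt (a joint): Retaining bolt of the fixture: 12 mm square steel bar across the shaft's tail, 3 mm above it (z 70 to 82 mm, fixture x = -72 mm). Slides along the fixture's +y, away from the shaft, about 1.5 N of friction, no spring, stays where left. Value in m: 0 = fully across (starts within 6 mm of that), 0.05 = drawn fully back to its stop; frees the shaft from about 0.03.
- bolt_knob (a point): Centre of the top of the bolt's upright black knob, a pin 12 mm in diameter and 30 mm tall standing on the bar (top 112 mm above the granite, bar top at 82 mm). It moves with the bolt; the axes are the fixture's.
- shaft: The part: plain steel flanged shaft, 24 mm diameter, 153 mm long, about 0.3 kg; round flange 48 mm in diameter. Origin on its axis, x along the axis towards the flange: tail end at x = -85 mm, flange from 58 to 68 mm, balance point x = 3 mm. At the start it lies level in the V-blocks, origin within 3 mm of the fixture's middle, flange to the fixture's +x. Its roll does not matter.
- shaft_face (a point): Centre of the flange's flat outer face (shaft x = +68 mm), the face to be inspected; it has a dark centre mark and four small dark holes. Axes as the shaft.
- camera: Fixed stand of the inspection camera: dark base 150 by 160 mm, 20 mm thick, and an aluminium column 400 mm high. Origin on the granite straight below the lens glass; the base lies from x = 60 to 210 mm behind that, the column at 140 to 180 mm. x points horizontally backwards, away from where the camera looks; z up.
- camera_head: The inspection camera on its stand: cream ring light 60 mm in diameter around a dark lens, box 56 mm square behind it. Origin: centre of the lens glass, 320 mm above the granite. Its x axis is the optical axis pointing backwards, into the camera: the camera looks along -x, tilted 25 degrees down from level. y is level.
- focus (a point): The point in the air on the optical axis 90 mm in front of the lens glass (camera_head x = -90 mm), where the flange face belongs; 282 mm above the granite. Axes as the camera head.
- ring_gauge: Loose bystander: dark steel ring gauge, 60 mm outside diameter, 16 mm high, lying flat by the fixture; origin under its centre.
- plug_gauge: Loose bystander: steel plug gauge, 26 mm diameter, 50 mm tall, standing by the fixture's front; origin under its centre.
- gauge_block: Loose bystander: steel gauge block 60 x 30 x 20 mm lying in the middle; origin under its centre.
- micrometer: Loose bystander: micrometer lying flat by the tray, about 110 x 45 mm, 16 mm high; origin underneath the middle of its bow.
- square: Loose bystander: engineer's square lying on the left, 90 mm stock along its y, 120 mm blade along its x, 20 mm high; origin under the stock.
- brush: Loose bystander: hand brush lying on the right.
- bushing_a: Loose bystander: brass bushing, 34 mm diameter, 22 mm high, in the grey parts tray (160 x 130 x 30 mm, fixed); origin under its centre.
- bushing_b: Loose bystander: steel bushing, 44 mm diameter, 16 mm high, in the grey parts tray; origin under its centre.
Things that resemble listed ones, but are neither listed nor needed, are in the scene too. Several things have the shape of the shaft; the one meant has the colours described above.

How it is judged:
On the way, in this order (a step that is already met when the one before it is completed fails the run):
1. the bolt is drawn back while the shaft still lies in the V-blocks (value of joint bolt above 0.04 m and z of shaft in the frame of fixture below 0.062 m), for 0.2 s.
2. the shaft is lifted clear of the fixture in the gripper (z of shaft in the frame of fixture above 0.12 m and contact force between the fingers and shaft above 1 N and contact force between shaft and fixture below 0.1 N), for 0.2 s.
At the end, for the whole second after the job is handed in: The shaft is held by the fingers alone, at rest, over 0.2 m up, flange towards the lens: face centre within 15 mm of the focus point, shaft axis within 0.17 rad of the optical axis, touching neither camera nor fixture; the bolt is still drawn back at least 40 of its 50 mm (distance between shaft_face and focus below 0.015 m and angle between the x axis of shaft and the x axis of camera_head, either way round below 0.17 rad and x of shaft in the frame of camera_head below -0.13 m and height (world z) of shaft above 0.2 m and contact force between the fingers and shaft above 1 N and contact force between shaft and camera below 0.1 N and contact force between shaft and fixture below 0.1 N and linear speed of shaft below 0.02 m/s and angular speed of shaft below 0.2 rad/s and value of joint bolt above 0.04 m); the arm keeps its last pose, push and grip.
It fails at once if the camera or its stand is struck (contact force between camera and the arm above 2 N or contact force between camera and the fingers above 2 N or contact force between camera and shaft above 2 N).
It fails at once if a bystander is moved by more than 30 mm (distance of any of ring_gauge, plug_gauge, gauge_block, micrometer, square, brush, bushing_a, bushing_b from where it was at the start of the episode above 0.03 m).
It also fails if it takes over 48 s, if anything falls off the work surface, if the arm or the gripper's body presses on something with over 40 N, if the wrist force passes 120 N, or if a joint passes its speed limit or range.

## Robot

A 7-joint arm with a two-finger parallel gripper is mounted at the origin on the work surface. World frame = base frame: x ahead of the robot, y to its left, z up, the work surface at z = 0. Lengths are in m, angles in rad, forces in N, time in s.
With the tool pointing down it reaches from about 0.425 to 0.925 m from the base axis. Payload 6.8 kg.
Tool frame: the origin (TCP) lies between the finger pads; the fingertips stand 14 mm ahead of it and the grasp point (between the pads) lies 5 mm behind it; z points along the fingers, y is the line along which they close (so a half turn about z gives the same grasp; the last joint's range is limited). The gripper opens to 85 mm and grips with 20 to 120 N. Pads are 22 mm wide; open, the fingers measure 114 mm over their backs; the gripper's body (76 mm by 85 mm) begins 54 mm behind the grasp point. The pads swing forward as they close: fully open they stand 13 mm farther back than shut.
Start: joints at [1.144, 0.477, 0.022, 1.555, -0.011, 1.109, -0.083], TCP at [0.212, -0.641, 0.245] pointing down, gripper open.
Joint ranges: [-2.96, 2.96], [-0.34, 2.1], [-1.41, 1.46], [0.24, 2.44], [-1.37, 4.51], [0.17, 1.92], [-2.96, 2.96]. Speed limits (rad/s): [2.39, 2.39, 3.14, 3.14, 3.14, 3.14, 3.14].

## Interface

Orientations are given as a rotation vector (axis times angle).
In Python, from bench import r, eyes, ticket gives the robot as it stands. The module is installed in compiled form; this text tells all that it offers.
- The arm moves only by the tool arm_command, never from a script. Its argument "plan" is text: rows parted by semicolons, each of 4 numbers parted by spaces: the shift along the tool's x, y, z in m, then the turn about the tool's z in degrees. In form: tx ty tz yaw; .... A call has 1 to 20 rows; each row shifts and turns the commanded pose from where the row before left it, along the tool's axes as they then stand; what a row does not reach is not made up. A row lasts 1/8 s, in which the tool goes at most 62.5 mm and 10.7 degrees, less where a joint would pass 70% of its speed; a pose out of reach is approached as far as the arm can. A call is refused whole if a number of a shift passes 0.0625 or a number of a turn 10.7, either way. A call with a gripper value outside its range is refused whole. "hand" is the closure, from -1 (fully open) to 1 (shut), set as the call begins (left out, the last holds). The fingers move at their own pace and stop on an object; "grip_force" is the grip in N (left out, the last holds). Time passes only in rows, so rows that do not move let the fingers close. It gives the time, the measured TCP pose, the force, the opening and the grip force at its end, in the units of the state.
- r.get_obs(): the state, without advancing time (a new reading comes with each control period).
- eyes.grab_frame(name): name is "scene" or "top" or "wrist"; returns (picture, depth): 384x512x3 uint8, red, green, blue; 384x512 float32, m along the optical axis (not along the pixel's ray), 0 where there is no reading.
- eyes.calibration(name): a dict with "fov_y" (degrees; the focal length in pixels is half the picture's height over the tangent of half this angle, whatever the lens; pixels are square), "cx", "cy" (the principal point, pixels), "origin" and "attitude" of the camera in the world; the wrist camera has in their place "tool_from_camera" (4x4, takes a point from camera to tool coordinates, whose origin is the TCP and whose axes are the flange's). Camera axes: x right, y up, looking along -z (the intrinsics and any distortion apply to the point x, -y, -z); pixel columns grow to the right and rows downward; lengths in m; the calibration is good to about 2 mm. A picture is of the moment at which its call begins: read the wrist's pose just before it. calibration takes no time and is no camera call.
- ticket.hand_in(): hands the job in; it is judged then, once.
The state is a dict: "clock": time; "joints": joint angles; "qvel": joint speeds; "tau": joint torques, N m; "tcp_pos": TCP position; "orientation": TCP orientation; "contact_force": force on the tool from outside, world axes, zero at the start; "moment": the same for the moment, N m; "grip_width": finger opening in m; "gripper_force": force on a finger pad.
Only numpy, scipy, OpenCV 4.12 (cv2) and the standard library are available. Lean on these libraries where they do the work, as an engineer would, in place of code of your own. Each camera call takes 0.05 s, during which the arm holds its last target. There are 200 camera calls.

## Working session

There is one attempt and no reset: what is moved stays moved. The work goes in short steps, Python scripts to look and compute and a tool call to move; the robot and the scene stay as the last step left them, time stands still between calls to the robot, and variables do not carry over. Pictures are saved under pics/ and viewed, at most 10 in all, crops included, and the job is handed in when it is done.

Besides the shell and the picture viewer there is one more tool, called after ">>>" as name(argument=value, ...) on one line, values as JSON. arm_command: Moves the arm, as the interface text tells. Its arguments: {"type":"object","properties":{"plan":{"type":"string"},"hand":{"type":"number"},"grip_force":{"type":"number"}},"required":["plan"]}

```bash
mkdir -p pics; cat > h.py <<'E'
import numpy as np, cv2
from scipy.spatial.transform import Rotation as R
from bench import r, eyes, ticket
def snap(name,tag):
    o=r.get_obs(); p,d=eyes.grab_frame(name); cv2.imwrite(f'pics/{tag}.png',cv2.cvtColor(p,cv2.COLOR_RGB2BGR)); np.savez(f'pics/{tag}.npz',p=p,d=d,pos=o['tcp_pos'],ori=o['orientation'])
    return p,d
def pose(name,z=None):
    c=eyes.calibration(name)
    if 'origin' in c:
        A=np.array(c['attitude'],float)
        A=A if A.shape==(3,3) else (R.from_rotvec(A).as_matrix() if A.size==3 else None)
        return c,A,np.array(c['origin'])
    T=np.array(c['tool_from_camera']); Rt=R.from_rotvec(z['ori']).as_matrix()
    return c,Rt@T[:3,:3],Rt@T[:3,3]+z['pos']
def world(name,tag,uv):
    z=np.load(f'pics/{tag}.npz'); c,A,t=pose(name,z)
    f=192/np.tan(np.radians(c['fov_y'])/2); out=[]
    for u,v in uv:
        d=z['d'][int(round(v)),int(round(u))]
        out.append(A@np.array([(u-c['cx'])/f*d,-(v-c['cy'])/f*d,-d])+t)
    return np.array(out)
E
python3 - <<'E'
from h import *
np.set_printoptions(precision=4,suppress=True)
for n in('scene','top','wrist'): print(n,eyes.calibration(n))
print(r.get_obs())
a,_=snap('scene','s0'); b,_=snap('top','t0')
for t in('s0','t0'):
    i=cv2.imread(f'pics/{t}.png'); cv2.imwrite(f'pics/{t}b.png',cv2.resize(i,(800,600),interpolation=cv2.INTER_CUBIC))
E
```

```text
scene {'fov_y': 48.29860805388828, 'cx': 256.88167074055167, 'cy': 187.57458675061, 'origin': array([ 1.2237, -0.2914,  1.4237]), 'attitude': array([0.4741, 0.3394, 1.1889])}
top {'fov_y': 50.87625136255256, 'cx': 256.61892033679754, 'cy': 191.9743926980492, 'origin': array([ 0.2556, -0.0361,  1.4788]), 'attitude': array([ 0.1634, -0.1542, -1.4832])}
wrist {'fov_y': 60.21662442101602, 'cx': 258.93757314270755, 'cy': 192.25898847285413, 'tool_from_camera': array([[-0.0011,  0.966 ,  0.2585,  0.0642],
       [ 1.    ,  0.0006,  0.0018, -0.0007],
       [ 0.0015,  0.2585, -0.966 , -0.1289],
       [ 0.    ,  0.    ,  0.    ,  1.    ]])}
{'clock': 0.0, 'joints': array([ 1.1439,  0.4778,  0.0223,  1.5565, -0.0115,  1.1093, -0.0831]), 'qvel': array([ 0.0009,  0.0015,  0.0001,  0.0006, -0.0012,  0.0004, -0.0005]), 'tau': array([  0.0001, -59.6466,   1.608 , -28.1203,   0.0125,   0.0092,
        -0.    ]), 'tcp_pos': array([ 0.2114, -0.6404,  0.2443]), 'orientation': array([-3.1   , -0.4983,  0.0006]), 'contact_force': array([ 0.3037, -0.5157,  0.349 ]), 'moment': array([-0.0075,  0.0449,  0.0396]), 'gripper_force': 0.0, 'grip_width': 0.08507210414183512}
```

View pics/s0b.png

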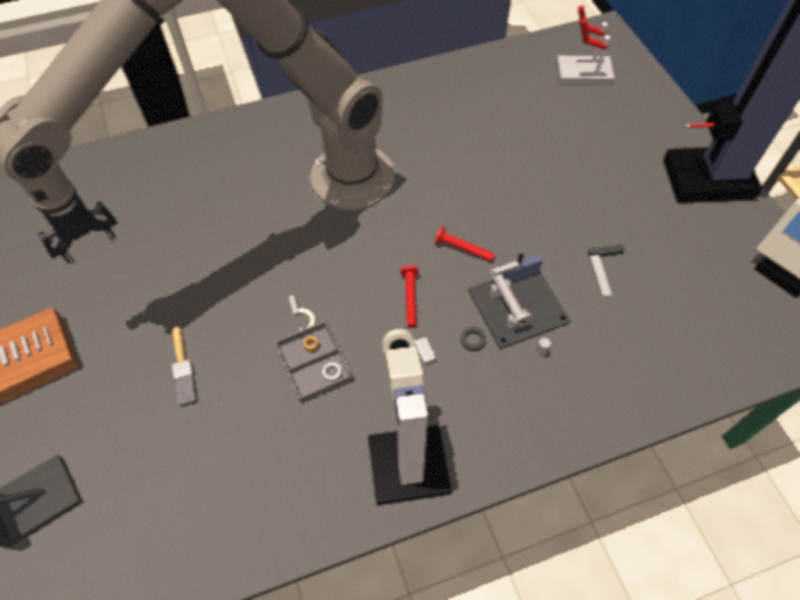

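View pics/t0b.png

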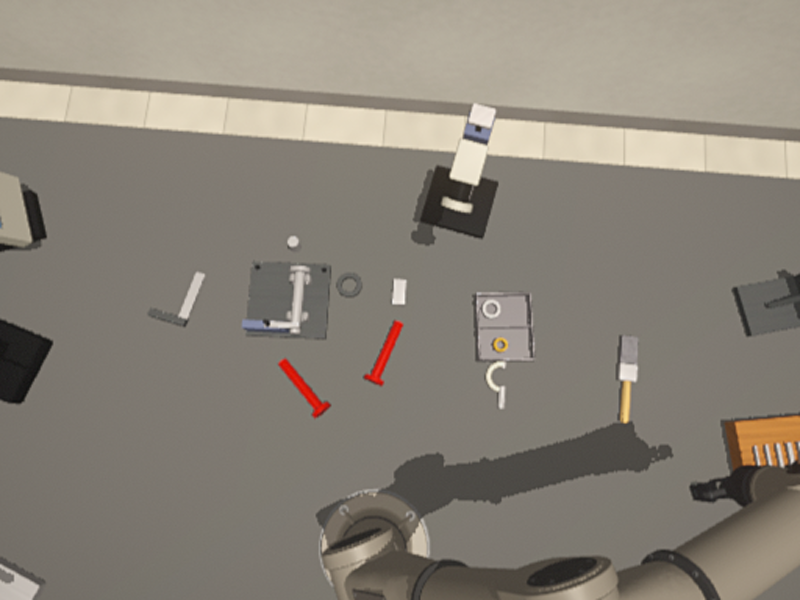

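The top view shows the fixture at about (290,300) in the 800x600 picture. Its shaft runs vertically in the image with the flange at the top, away from the robot. The bolt and track are at (270,325), and the inspection camera is at (457,200) with its lens towards the robot. I'll measure from the depth data next.

```bash
cat >> h.py <<'E'
def cloud(name,tag):
    z=np.load(f'pics/{tag}.npz'); c,A,t=pose(name,z); d=z['d']; f=192/np.tan(np.radians(c['fov_y'])/2)
    v,u=np.mgrid[:384,:512]
    P=np.stack([(u-c['cx'])/f*d,-(v-c['cy'])/f*d,-d],-1)@A.T+t
    P[d==0]=np.nan
    return P,z['p']
E
python3 - <<'E'
from h import *
np.set_printoptions(precision=4,suppress=True)
P,p=cloud('top','t0'); Q,q=cloud('scene','s0')
def st(a,m,n):
    x=a[m]; print(n,len(x),x.mean(0) if len(x) else '', x.min(0) if len(x) else '',x.max(0) if len(x) else '')
for C,n in((P,'top'),(Q,'scene')):
    g=C[(np.abs(C[...,2])<.02)]; print(n,'table z',np.median(g[:,2]))
    # coarse: fixture
    box=(C[...,0]>.45)&(C[...,0]<.8)&(C[...,1]>.0)&(C[...,1]<.5)
    for lo,hi in((.006,.02),(.05,.074),(.074,.09),(.09,.125)):
        st(C,box&(C[...,2]>lo)&(C[...,2]<hi),(n,lo))
    cam=(C[...,0]>.5)&(C[...,0]<1.4)&(C[...,1]>-.45)&(C[...,1]<0.05)
    for lo,hi in((.014,.03),(.2,.3),(.3,.36),(.36,.41),(.41,.5)):
        m=cam&(C[...,2]>lo)&(C[...,2]<hi); st(C,m,('cam',lo))
print(world('top','t0',np.array([[290,300],[299,268],[295,325],[265,325],[457,205],[293,242],[440,170],[490,180],[482,235],[422,220]])*.64))
# zoomed crops
i=cv2.imread('pics/t0.png'); a=cv2.resize(i[155:230,145:245],(800,600),interpolation=cv2.INTER_CUBIC)
cv2.imwrite('pics/t0f.png',a)
E
```

```text
top table z -0.00031811979239648736
('top', 0.006) 2337 [0.5607 0.257  0.0115] [0.4501 0.0002 0.006 ] [0.799  0.4999 0.02  ]
('top', 0.05) 443 [0.5266 0.2435 0.0628] [0.4556 0.2016 0.0501] [0.6844 0.3404 0.0739]
('top', 0.074) 95 [0.5034 0.2407 0.0808] [0.4621 0.2074 0.0741] [0.6069 0.2856 0.0885]
('top', 0.09) 14 [0.4675 0.278  0.1085] [0.4634 0.273  0.0921] [0.4723 0.2843 0.1173]
('cam', 0.014) 1482 [ 0.7497 -0.139   0.0203] [ 0.5004 -0.3233  0.014 ] [0.9073 0.0398 0.03  ]
('cam', 0.2) 0   
('cam', 0.3) 263 [ 0.7009 -0.1116  0.3455] [ 0.674  -0.1383  0.3192] [ 0.735  -0.0799  0.3594]
('cam', 0.36) 906 [ 0.7877 -0.1294  0.3872] [ 0.7208 -0.1658  0.3606] [ 0.8657 -0.0914  0.4049]
('cam', 0.41) 0   
scene table z 0.0008350682326172532
('scene', 0.006) 2195 [0.5672 0.2516 0.0117] [0.4509 0.0006 0.006 ] [0.7997 0.4997 0.0199]
('scene', 0.05) 423 [0.5259 0.2418 0.0625] [0.4525 0.1955 0.05  ] [0.682  0.3381 0.0739]
('scene', 0.074) 96 [0.5006 0.2403 0.0803] [0.4575 0.2006 0.0741] [0.6075 0.3232 0.0896]
('scene', 0.09) 19 [0.4662 0.2717 0.1044] [0.4583 0.2153 0.0911] [0.4718 0.2811 0.1157]
('cam', 0.014) 1968 [ 0.7693 -0.1499  0.0207] [ 0.5015 -0.3293  0.014 ] [0.9039 0.0053 0.03  ]
('cam', 0.2) 202 [ 0.8577 -0.1487  0.2518] [ 0.8222 -0.168   0.2008] [ 0.8649 -0.1244  0.2999]
('cam', 0.3) 369 [ 0.7529 -0.1275  0.3386] [ 0.6695 -0.1681  0.3   ] [ 0.866  -0.083   0.3587]
('cam', 0.36) 1027 [ 0.8008 -0.1354  0.3886] [ 0.7177 -0.1686  0.3601] [ 0.8647 -0.0932  0.4049]
('cam', 0.41) 0   
[[ 0.5381  0.2484  0.0084]
 [ 0.6001  0.2226  0.0812]
 [ 0.4673  0.2155  0.0863]
 [ 0.4621  0.2827  0.0845]
 [ 0.6807 -0.1103  0.349 ]
 [ 0.6688  0.2493  0.0521]
 [ 0.891  -0.0842  0.022 ]
 [ 0.8759 -0.2086  0.0199]
 [ 0.7323 -0.1966  0.0227]
 [ 0.7608 -0.0497  0.0152]]
```

View pics/t0f.png

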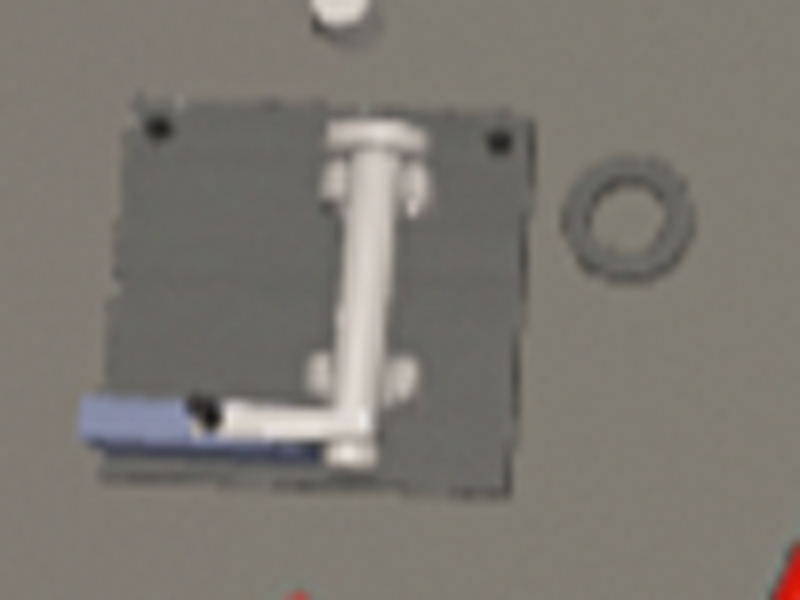

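```bash
python3 - <<'E'
from h import *
np.set_printoptions(precision=4,suppress=True)
from scipy.optimize import least_squares
for n,t in(('top','t0'),('scene','s0')):
    C,p=cloud(n,t); z=C[...,2]
    def rect(box,lo,hi,k=1):
        m=((z>lo)&(z<hi)&box).astype(np.uint8); num,l,s,_=cv2.connectedComponentsWithStats(m); j=1+np.argmax(s[1:,4]); m=l==j
        X=C[m][:,:2]; X=X[(np.abs(X-np.median(X,0))<.15).all(1)]
        (c,sz,a)=cv2.minAreaRect((X*1000).astype(np.float32)); print(n,len(X),np.array(c),np.array(sz),a)
        return m
    fb=(C[...,0]>.44)&(C[...,0]<.68)&(C[...,1]>.1)&(C[...,1]<.4)
    rect(fb,.007,.017); 
    cb=(C[...,0]>.66)&(C[...,0]<1)&(C[...,1]>-.26)&(C[...,1]<0)
    rect(cb,.013,.03)
    # head plane
    m=cb&(z>.35)&(z<.41)&(C[...,0]>.7)&(C[...,0]<.85); X=C[m]
    for az in (-8,-10,-12,-14):
        e=np.array([np.cos(np.radians(az)),np.sin(np.radians(az))]); h=X[:,:2]@e; w=X[:,:2]@[-e[1],e[0]]
        res=X[:,2]-.4663*h; med=np.median(res); k=np.abs(res-med)<.004
        print(az,k.sum(),'lens h',(.3509-med)/-.4663*-1, 'w range by h:',[ (round(np.percentile(w[k&(h>a)&(h<a+.02)],3),4),round(np.percentile(w[k&(h>a)&(h<a+.02)],97),4)) for a in np.arange(.73,.83,.025) if (k&(h>a)&(h<a+.02)).sum()>5])
    # column top
    m=cb&(z>.393)&(z<.408)&(C[...,0]>.8); X=C[m]; print('col', np.array(cv2.minAreaRect((X[:,:2]*1000).astype(np.float32))[0]),cv2.minAreaRect((X[:,:2]*1000).astype(np.float32))[1:])
    # shaft axis line z .06-.072 in the middle
    m=fb&(z>.058)&(z<.072)&(C[...,0]>.5)&(C[...,0]<.57)&(C[...,1]<.25); X=C[m]; f=np.polyfit(X[:,0],X[:,1],1); print('shaft',len(X),f,np.polyval(f,[.45,.54,.6]))
    m=fb&(z>.1); print('knob',np.median(C[m],0))
E
```

```text
top 1615 [542.6097 255.8771] [183.5971 195.0555] 2.1844091415405273
top 1148 [ 819.6277 -135.5018] [159.8868 152.505 ] 78.01428985595703
-8 312 lens h 0.7040374992785782 w range by h: [(np.float64(-0.0412), np.float64(0.011)), (np.float64(-0.0429), np.float64(0.0103)), (np.float64(-0.044), np.float64(0.0093))]
-10 315 lens h 0.7039520671992966 w range by h: [(np.float64(-0.0144), np.float64(0.037)), (np.float64(-0.016), np.float64(0.0371)), (np.float64(-0.0165), np.float64(0.0367))]
-12 316 lens h 0.7029583179080232 w range by h: [(np.float64(0.0113), np.float64(0.0621)), (np.float64(0.0108), np.float64(0.0637)), (np.float64(0.0109), np.float64(0.0642))]
-14 309 lens h 0.701417586895525 w range by h: [(np.float64(0.0372), np.float64(0.0889)), (np.float64(0.0375), np.float64(0.0902)), (np.float64(0.0383), np.float64(0.0907))]
col [ 834.0922 -138.8322] ((44.42864990234375, 60.29792785644531), 78.5239028930664)
shaft 106 [0.0309 0.2062] [0.2201 0.2228 0.2247]
knob [0.4682 0.2798 0.1101]
scene 1373 [539.3173 247.2762] [182.0276 201.9941] 1.0950291156768799
scene 1569 [ 816.2776 -137.8646] [159.8644 152.0292] 78.47722625732422
-8 65 lens h 0.7173616635524024 w range by h: [(np.float64(-0.0478), np.float64(-0.0007))]
-10 67 lens h 0.7174042092943101 w range by h: [(np.float64(-0.0199), np.float64(0.0335))]
-12 69 lens h 0.7171122349833906 w range by h: [(np.float64(0.0084), np.float64(0.0627))]
-14 69 lens h 0.7161771035146878 w range by h: [(np.float64(0.037), np.float64(0.0904))]
col [ 834.2731 -141.3225] ((44.967227935791016, 55.794002532958984), 78.3697509765625)
shaft 98 [0.0565 0.189 ] [0.2144 0.2195 0.2229]
knob [0.4657 0.2729 0.1088]
```

>>> arm_command(plan="0.0416 -0.0312 0 0;0.0416 -0.0312 0 0;0.0416 -0.0312 0 0;0.0416 -0.0312 0 0;0.0416 -0.0312 0 0;0.0416 -0.0312 0 0;0.0416 -0.0312 0 0;0.0416 -0.0312 0 0;0.0204 -0.0459 0 0;0.0204 -0.0459 0 0;0.0204 -0.0459 0 0;0.0204 -0.0459 0 0;0.0204 -0.0459 0 0;0.0204 -0.0459 0 0;0 0 0 -10.6;0 0 0 -10.6;0 0 0 -10.6;0 0 0 -10.6;0 0 0 -10.6;0 0 0 -10.6", hand=-1)

```text
clock: 2.6
tcp_pos: [0.479, 0.0001, 0.245]
orientation: [-2.367, -2.065, 0.001]
contact_force: [-0.0, -0.7, 0.6]
grip_width: 0.0852
gripper_force: 0.0
```

>>> arm_command(plan="0 0 0 -10;0 0 0 -10;0 0 0 -10;0 0 0 -10;0 0 0 -10;0 0 0 -10;0 0 0 -10;0 0 0 -10;0 0 0 -10;0 0 0 -10;-0.006 0.048 0 0;-0.006 0.048 0 0;-0.006 0.048 0 0;-0.006 0.048 0 0;-0.006 0.048 0 0;0 0 0 0", hand=1)

```text
clock: 4.6
tcp_pos: [0.5002, 0.2456, 0.2453]
orientation: [0.061, -3.14, -0.004]
contact_force: [0.8, -1.0, -0.5]
grip_width: -0.0
gripper_force: 0.0
```

```bash
python3 - <<'E'
from h import *
snap('wrist','w1'); i=cv2.imread('pics/w1.png'); cv2.imwrite('pics/w1b.png',cv2.resize(i,(800,600),interpolation=cv2.INTER_CUBIC))
E
```

```text
(no output)
```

View pics/w1b.png

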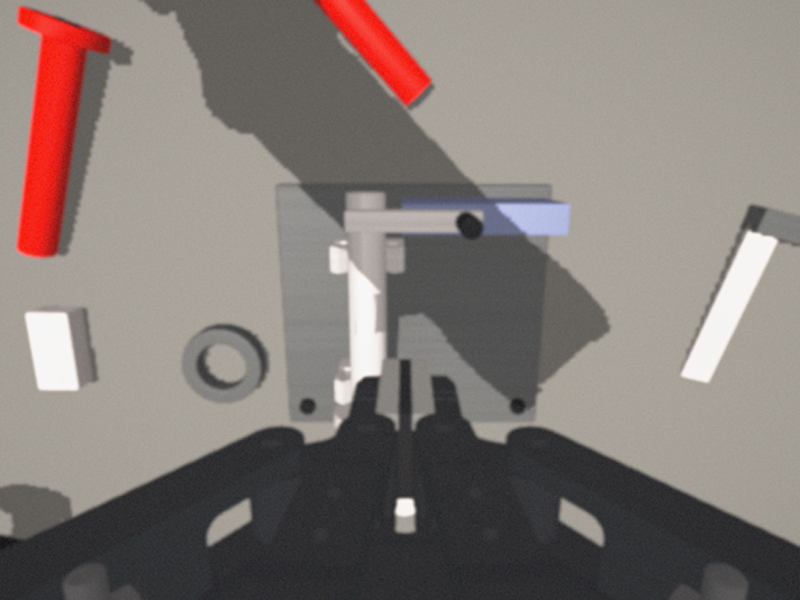

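The wrist view shows the shaft tail at about (366,195), the bolt bar across it at y≈220 and the knob top at (468,227). The plate's far edge runs from (277,184) to (550,184).

```bash
python3 - <<'E'
from h import *
np.set_printoptions(precision=4,suppress=True)
pts=dict(knob=(467,228),knobtop2=(472,231),tail=(366,197),shm=(367,280),shm2=(367,340),bar=(420,220),barL=(348,220),c1=(279,187),c2=(547,187),c3=(531,417),c4=(293,417),track=(560,212))
w=world('wrist','w1',np.array(list(pts.values()))*.64)
for k,v in zip(pts,w): print(k,v)
C,p=cloud('wrist','w1'); z=C[...,2]
m=(z>.1)&(z<.118)&(C[...,1]>.26)&(C[...,1]<.3)&(C[...,0]<.5); print('knob',m.sum(),C[m].mean(0))
X=C[(z>.062)&(z<.07)&(C[...,0]>.47)&(C[...,0]<.56)&(C[...,1]<.24)&(C[...,1]>.2)]; 
for a in np.arange(.45,.57,.01):
    s=(C[...,0]>a)&(C[...,0]<a+.01)&(z>.058)&(z<.069)&(C[...,1]<.237)&(C[...,1]>.205); print(round(a,3),s.sum(),np.round((C[s][:,1].min()+C[s][:,1].max())/2,4) if s.any() else '')
E
```

```text
knob [0.4645 0.2768 0.1131]
knobtop2 [0.4661 0.2796 0.1117]
tail [0.4541 0.2225 0.066 ]
shm [0.5035 0.2242 0.0674]
shm2 [0.542  0.2249 0.0674]
bar [0.4646 0.2541 0.0822]
barL [0.466  0.2138 0.0828]
c1 [0.4531 0.1594 0.0121]
c2 [0.4462 0.3424 0.0131]
c3 [0.62   0.3495 0.0112]
c4 [0.626  0.166  0.0123]
track [0.4583 0.3365 0.0682]
knob 201 [0.4639 0.2785 0.1114]
0.45 208 0.2215
0.46 27 0.2216
0.47 135 0.2219
0.48 241 0.222
0.49 239 0.2222
0.5 236 0.2233
0.51 231 0.2234
0.52 220 0.2236
0.53 216 0.2244
0.54 213 0.2246
0.55 207 0.2247
0.56 132 0.2234
```

>>> arm_command(plan="0.034 0 0.02 0;0 0 0.04 0;0 0 0.04 0;0 0 0.03 0;0 0 0.01 0;0 0.006 0 0;0 0.006 0 0;0 0.006 0 0;0 0.006 0 0;0 0.006 0 0;0 0.006 0 0;0 0.006 0 0;0 0.006 0 0;0 0 0 0")

```text
clock: 6.4
tcp_pos: [0.4657, 0.2888, 0.1053]
orientation: [0.052, -3.141, -0.001]
contact_force: [1.3, -0.4, -0.2]
grip_width: -0.0001
gripper_force: 0.0
```

>>> arm_command(plan="0 0.005 0 0;0 0.004 0 0;0 0.003 0 0;0 0.003 0 0;0 0 0 0")

```text
clock: 7.02
tcp_pos: [0.4653, 0.3034, 0.1053]
orientation: [-0.052, 3.141, 0.001]
contact_force: [0.7, -0.4, -0.5]
grip_width: -0.0001
gripper_force: 0.2
```

>>> arm_command(plan="0 0.003 0 0;0 0.002 0 0;0 0 0 0")

```text
clock: 7.4
tcp_pos: [0.4654, 0.304, 0.105]
orientation: [0.048, -3.14, 0.011]
contact_force: [-2.0, -10.8, 8.3]
grip_width: -0.0002
gripper_force: 5.8
```

```bash
python3 - <<'E'
from h import *
np.set_printoptions(precision=4,suppress=True)
o=r.get_obs(); print(o['contact_force'],o['tcp_pos'])
snap('scene','s2'); snap('wrist','w2')
C,p=cloud('wrist','w2'); z=C[...,2]
m=(z>.1)&(z<.118)&(C[...,1]>.26)&(C[...,1]<.36)&(C[...,0]<.485)&(C[...,0]>.45); print('knob?',m.sum(),C[m].mean(0) if m.any() else '')
i=cv2.imread('pics/w2.png'); cv2.imwrite('pics/w2b.png',cv2.resize(i,(640,480)))
E
```

```text
[ -1.9794 -10.7975   8.333 ] [0.4654 0.304  0.105 ]
knob? 1917 [0.4573 0.3116 0.1098]
```

View pics/w2b.png

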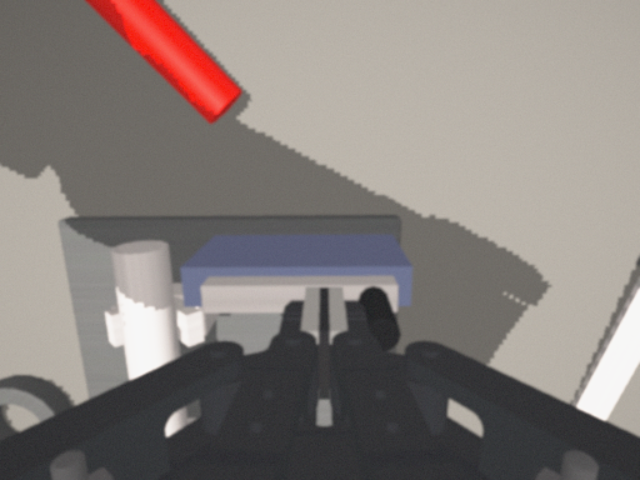

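The knob is hard against its stop: 10.8 N on the wrist, the bar clear of the shaft, and the knob moved about 47 mm. I'll retreat and go over the shaft.

>>> arm_command(plan="0 -0.015 0 0;0 0 -0.03 0;0 0 -0.03 0;-0.035 -0.035 0 0;-0.035 -0.034 0 0;0 0 0 0")

```text
clock: 8.25
tcp_pos: [0.5415, 0.2221, 0.1651]
orientation: [-0.039, 3.14, -0.001]
contact_force: [-0.3, -0.8, -0.6]
grip_width: 0.0001
gripper_force: 0.0
```

>>> arm_command(plan="0 0 0 0;0 0 0 0;0 0 0 0;0 0 0 0", hand=-1, grip_force=30)

```text
clock: 8.75
tcp_pos: [0.5376, 0.2268, 0.1654]
orientation: [-0.053, 3.141, 0.0]
contact_force: [0.2, -0.1, -0.6]
grip_width: 0.0723
gripper_force: 0.0
```

```bash
python3 - <<'E'
from h import *
np.set_printoptions(precision=4,suppress=True)
o=r.get_obs(); print(o['contact_force'],o['tcp_pos'],o['orientation'],o['grip_width'],o['joints'])
snap('scene','s3'); snap('wrist','w3'); snap('top','t3')
C,p=cloud('wrist','w3'); z=C[...,2]
m=(z>.1)&(z<.118)&(C[...,1]>.3)&(C[...,1]<.36)&(C[...,0]<.485)&(C[...,0]>.44); print('knob',m.sum(),C[m].mean(0) if m.any() else '')
for a in np.arange(.45,.6,.01):
    s=(C[...,0]>a)&(C[...,0]<a+.01)&(z>.058)&(z<.069)&(C[...,1]<.24)&(C[...,1]>.207); print(round(a,3),s.sum(),np.round((C[s][:,1].min()+C[s][:,1].max())/2,4) if s.any() else '',np.round(C[s][:,2].max(),4) if s.any() else '')
E
```

```text
[ 0.247  -0.0659 -0.5517] [0.5376 0.2268 0.1654] [-0.0528  3.141   0.0002] 0.07227606218514106 [ 0.049   0.519  -0.7335  1.8166  0.4156  0.9658  0.7435]
knob 638 [0.4631 0.3214 0.1102]
0.45 406 0.221 0.0687
0.46 520 0.2213 0.0689
0.47 502 0.2219 0.0688
0.48 490 0.2222 0.0684
0.49 461 0.2225 0.0689
0.5 450 0.2228 0.0688
0.51 437 0.2234 0.0684
0.52 418 0.2237 0.0683
0.53 406 0.224 0.0685
0.54 395 0.2247 0.0687
0.55 378 0.2246 0.0683
0.56 369 0.2251 0.0682
0.57 350 0.2256 0.0682
0.58 347 0.2258 0.0683
0.59 348 0.2235 0.0689
```

>>> arm_command(plan="0 -0.0025 0.02 0;0 0 0.035 0;0 0 0.035 0;0 0 0.02 0;0 0 0.005 0;0 0 0 0")

```text
clock: 9.65
tcp_pos: [0.5383, 0.2241, 0.0506]
orientation: [-0.051, 3.141, 0.001]
contact_force: [-1.1, 0.0, -0.7]
grip_width: 0.085
gripper_force: 0.0
```

>>> arm_command(plan="0 0 0 0;0 0 0 0;0 0 0 0;0 0 0 0;0 0 0 0;0 0 0 0", hand=1, grip_force=30)

```text
clock: 10.4
tcp_pos: [0.5383, 0.2238, 0.0508]
orientation: [-0.051, 3.141, -0.0]
contact_force: [-0.8, -2.4, 5.5]
grip_width: 0.023
gripper_force: 29.3
```

>>> arm_command(plan="0 0 -0.01 0;0 0 -0.02 0;0 0 -0.03 0;0 0 -0.03 0;0 0 -0.02 0;0 0 0 0;0 0 0 0;0 0 0 0")

```text
clock: 11.4
tcp_pos: [0.5374, 0.2232, 0.159]
orientation: [0.051, -3.139, 0.001]
contact_force: [0.3, -0.5, -1.8]
grip_width: 0.0232
gripper_force: 29.7
```

```bash
cat >> h.py <<'E'
def shaft_fit(name,tag,box,zmin):
    C,p=cloud(name,tag); m=np.all((C>box[0])&(C<box[1]),-1)&(C[...,2]>zmin); X=C[m]
    c=X.mean(0); w,V=np.linalg.eigh(np.cov((X-c).T)); d=V[:,2]*np.sign(V[0,2])
    return len(X),c,d,np.degrees(np.arcsin(d[2])),X
E
python3 - <<'E'
from h import *
np.set_printoptions(precision=4,suppress=True)
o=r.get_obs(); print(o['contact_force'],o['tcp_pos'],o['orientation'],o['grip_width'])
snap('wrist','w4'); snap('scene','s4')
C,p=cloud('wrist','w4'); z=C[...,2]
for a in np.arange(.44,.62,.01):
    s=(C[...,0]>a)&(C[...,0]<a+.01)&(z>.12)&(z<.19)&(C[...,1]<.245)&(C[...,1]>.205); print(round(a,3),s.sum(),np.round(C[s].max(0),4) if s.any() else '')
i=cv2.imread('pics/w4.png'); j=cv2.imread('pics/s4.png')
cv2.imwrite('pics/w4b.png',np.hstack([cv2.resize(i,(400,300)),cv2.resize(j[130:256,230:398],(400,300),interpolation=cv2.INTER_CUBIC)]))
E
```

```text
[ 0.2622 -0.4653 -1.7767] [0.5374 0.2232 0.159 ] [ 0.0511 -3.1391  0.0013] 0.023241523164758457
0.44 0 
0.45 1933 [0.46   0.2326 0.177 ]
0.46 2124 [0.47   0.2331 0.1781]
0.47 1990 [0.48   0.2334 0.1773]
0.48 1845 [0.49   0.2337 0.1774]
0.49 1725 [0.5    0.2342 0.1772]
0.5 1623 [0.51   0.2343 0.177 ]
0.51 1519 [0.52   0.2349 0.1772]
0.52 3222 [0.53  0.245 0.19 ]
0.53 1897 [0.54   0.2368 0.19  ]
0.54 1595 [0.55   0.2376 0.19  ]
0.55 1188 [0.56   0.2361 0.1766]
0.56 396 [0.5695 0.2367 0.1761]
0.57 0 
0.58 0 
0.59 0 
0.6 0 
0.61 0
```

View pics/w4b.png

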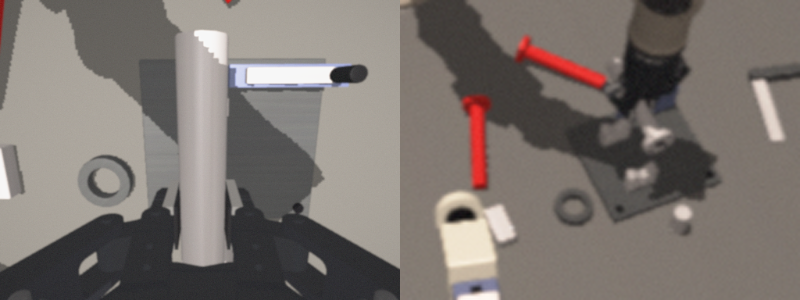

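The wrist camera shows the shaft held level and clear, with the bar drawn back beside it. The tool can only yaw, so I'll tip the shaft flange-up in the pads by pressing its neck on the drawn-back steel bar, whose top is at 82 mm.

>>> arm_command(plan="0.02 0.01 0 0;0.039 0.02 0 0;0.039 0.02 0 0;0.019 0.011 0 0;0 0 0.02 0;0 0 0.025 0;0 0 0.012 0;0 0 0 0")

```text
clock: 12.5
tcp_pos: [0.419, 0.2802, 0.1022]
orientation: [0.05, -3.139, 0.002]
contact_force: [0.4, 0.1, -2.3]
grip_width: 0.0231
gripper_force: 29.6
```

```bash
python3 - <<'E'
from h import *
np.set_printoptions(precision=4,suppress=True)
o=r.get_obs(); print(o['contact_force'],o['tcp_pos'],o['orientation'],o['grip_width'],o['joints'])
snap('scene','s5'); snap('top','t5')
i=cv2.imread('pics/t5.png'); j=cv2.imread('pics/s5.png')
cv2.imwrite('pics/m5.png',np.hstack([cv2.resize(i[150:255,130:270],(400,300),interpolation=cv2.INTER_CUBIC),cv2.resize(j[130:256,260:428],(400,300),interpolation=cv2.INTER_CUBIC)]))
E
```

```text
[ 0.3598  0.1023 -2.2536] [0.419  0.2802 0.1022] [ 0.0498 -3.1392  0.0018] 0.02306074207914037 [-0.12    0.499  -0.7343  2.0408  0.4741  0.7769  0.4608]
```

View pics/m5.png

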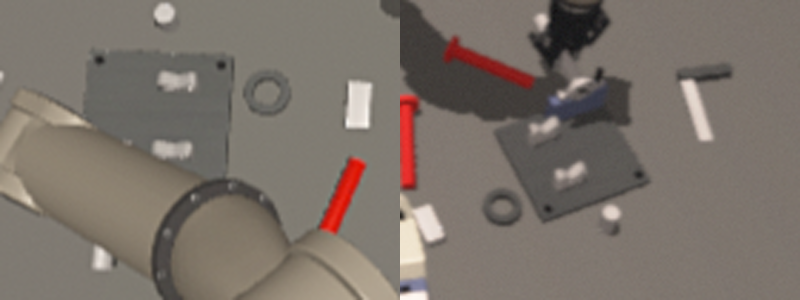

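>>> arm_command(plan="0 0 0.006 0;0 0 0.004 0;0 0 0.0025 0;0 0 0.0025 0;0 0 0.0025 0;0 0 0.0025 0;0 0 0.0025 0;0 0 0 0", grip_force=22)

```text
clock: 13.6
tcp_pos: [0.4185, 0.2811, 0.0807]
orientation: [0.052, -3.14, 0.0]
contact_force: [-4.8, -0.6, 3.4]
grip_width: 0.0229
gripper_force: 31.0
```

```bash
cat >> h.py <<'E'
def tail(tag,y0,x0,zlo=.02):
    C,p=cloud('wrist',tag); z=C[...,2]
    for a in np.arange(x0-.09,x0-.02,.01):
        s=(C[...,0]>a)&(C[...,0]<a+.01)&(abs(C[...,1]-y0)<.016)&(z>zlo)&(z<.4)
        if s.sum()>20: print(round(a+.005,4),s.sum(),'ztop',np.round(np.percentile(C[s][:,2],95),4),'ymid',np.round(np.median(C[s][:,1]),4))
E
python3 - <<'E'
from h import *
np.set_printoptions(precision=4,suppress=True)
o=r.get_obs(); print(o['contact_force'],o['moment'],o['tcp_pos'],o['orientation'],o['grip_width'])
snap('wrist','w6'); tail('w6',.278,.4185)
E
```

```text
[-4.8254 -0.5878  3.4381] [-0.0838  0.8452 -0.0214] [0.4185 0.2811 0.0807] [ 0.0521 -3.1404  0.0002] 0.022862762729863994
0.3335 1165 ztop 0.0824 ymid 0.279
0.3435 1689 ztop 0.0841 ymid 0.279
0.3535 1664 ztop 0.0861 ymid 0.2793
0.3635 1646 ztop 0.0879 ymid 0.2797
0.3735 1636 ztop 0.0899 ymid 0.2799
0.3835 1608 ztop 0.0919 ymid 0.2803
0.3935 2758 ztop 0.1635 ymid 0.2803
```

The pivot works: it is at 10.9° with only about 6 N. I'll continue.

>>> arm_command(plan="0 0 0.0025 0;0 0 0.0025 0;0 0 0.0025 0;0 0 0.002 0;0 0 0 0")

```text
clock: 14.28
tcp_pos: [0.4194, 0.2811, 0.0713]
orientation: [-0.051, 3.141, 0.001]
contact_force: [-2.8, 0.1, 3.3]
grip_width: 0.0229
gripper_force: 32.7
```

```bash
python3 - <<'E'
from h import *
np.set_printoptions(precision=4,suppress=True)
o=r.get_obs(); print(o['contact_force'],o['moment'],o['tcp_pos'],o['orientation'],o['grip_width'])
snap('wrist','w7'); tail('w7',.278,.4185)
E
```

```text
[-2.7689  0.1304  3.2806] [0.0717 0.3971 0.0219] [0.4194 0.2811 0.0713] [-0.0512  3.1409  0.0005] 0.022909034236806715
0.3335 421 ztop 0.0562 ymid 0.2791
0.3435 1329 ztop 0.0597 ymid 0.2791
0.3535 1369 ztop 0.064 ymid 0.2794
0.3635 1432 ztop 0.0683 ymid 0.2796
0.3735 1480 ztop 0.0724 ymid 0.28
0.3835 1518 ztop 0.0767 ymid 0.2803
0.3935 1995 ztop 0.1541 ymid 0.2821
```

>>> arm_command(plan="0 0 0.0015 0;0 0 0 0;0 0 0 0")

```text
clock: 14.7
tcp_pos: [0.4195, 0.281, 0.0699]
orientation: [-0.051, 3.141, 0.001]
contact_force: [-1.7, -0.0, 3.3]
grip_width: 0.0227
gripper_force: 33.1
```

>>> arm_command(plan="0 0 0 0;0 0 0 0;0 0 0 0;0 0 -0.01 0;0 0 -0.02 0;0 0 -0.03 0;0 0 -0.04 0;0 0 -0.04 0;0 0 -0.03 0;0 0 -0.01 0;0 0 0 0", grip_force=70)

```text
clock: 16.08
tcp_pos: [0.4192, 0.2806, 0.2501]
orientation: [-0.051, 3.14, -0.0]
contact_force: [0.1, -0.2, -2.9]
grip_width: 0.0222
gripper_force: 68.6
```

```bash
python3 - <<'E'
from h import *
np.set_printoptions(precision=4,suppress=True)
o=r.get_obs(); print(o['contact_force'],o['tcp_pos'],o['orientation'],o['grip_width'])
snap('wrist','w8'); tail('w8',.278,.4185,.1)
E
```

```text
[ 0.0683 -0.2309 -2.857 ] [0.4192 0.2806 0.2501] [-0.0505  3.1403 -0.0002] 0.022209038637291966
0.3335 417 ztop 0.2342 ymid 0.279
0.3435 1326 ztop 0.238 ymid 0.2786
0.3535 1356 ztop 0.2424 ymid 0.2788
0.3635 1421 ztop 0.2466 ymid 0.2791
0.3735 1480 ztop 0.251 ymid 0.2795
0.3835 1514 ztop 0.2554 ymid 0.2799
0.3935 2253 ztop 0.3329 ymid 0.2819
```

>>> arm_command(plan="0 0 0 6.8;0 0 0 6.8;-0.0172 -0.0409 0 0;-0.0172 -0.0409 0 0;-0.0172 -0.0409 0 0;-0.0172 -0.0409 0 0;-0.0172 -0.0409 0 0;-0.0172 -0.0409 0 0;-0.0172 -0.0409 0 0;-0.0172 -0.0409 0.002 0;0 0 0 0;0 0 0 0")

```text
clock: 17.62
tcp_pos: [0.4865, -0.0669, 0.2465]
orientation: [-0.321, -3.123, -0.001]
contact_force: [0.4, -0.1, -2.5]
grip_width: 0.022
gripper_force: 69.0
```

```bash
python3 - <<'E'
from h import *
np.set_printoptions(precision=4,suppress=True)
o=r.get_obs(); print(o['contact_force'],o['tcp_pos'],o['orientation'],o['joints'])
snap('wrist','w9');snap('scene','s9'); snap('top','t9')
i=cv2.imread('pics/t9.png'); j=cv2.imread('pics/s9.png')
cv2.imwrite('pics/m9.png',np.hstack([cv2.resize(i[90:210,210:370],(400,300),interpolation=cv2.INTER_CUBIC),cv2.resize(j[100:325,120:420],(400,300),interpolation=cv2.INTER_CUBIC)]))
E
```

```text
[ 0.3813 -0.0847 -2.5016] [ 0.4865 -0.0669  0.2465] [-0.3207 -3.1226 -0.0013] [ 0.5556  0.2302 -0.6225  1.9479  0.156   1.0135  1.2285]
```

View pics/m9.png

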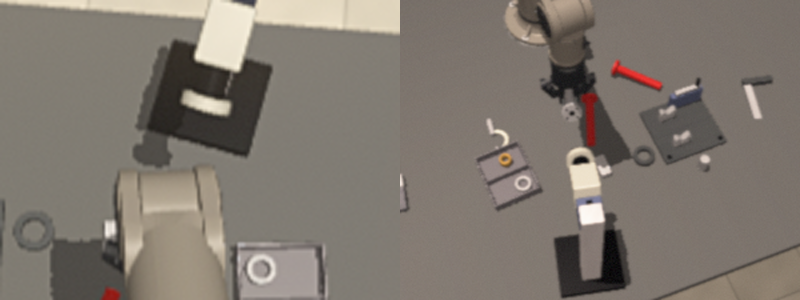

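```bash
cat >> h.py <<'E'
def face(tag,uv,rad=11):
    C,p=cloud('scene',tag); v,u=np.mgrid[:384,:512]; m=(np.hypot(u-uv[0],v-uv[1])<rad)&np.isfinite(C[...,2])&(C[...,2]>.2)
    X=C[m]; e=np.array([.887,-.185,.4226]); k=np.abs(X@e-np.median(X@e))<.006; X=X[k]
    for _ in range(3):
        c=np.median(X,0); U,S,V=np.linalg.svd(X-X.mean(0),full_matrices=False); n=V[2]*np.sign(V[2,0]); X=X[np.abs((X-X.mean(0))@n)<.004]
    w=(X-X.mean(0))@V[:2].T; (cc,rr)=cv2.minEnclosingCircle(w.astype(np.float32))
    print('face n',len(X),'mean',X.mean(0),'circ',X.mean(0)+V[:2].T@np.array(cc),'r',rr,'normal',n,'elev',np.degrees(np.arcsin(n[2])),'az',np.degrees(np.arctan2(n[1],n[0])))
E
python3 - <<'E'
from h import *
np.set_printoptions(precision=4,suppress=True)
face('s9',(247.5,184)); face('s9',(247.5,184),14)
C,p=cloud('wrist','w9'); o=np.load('pics/w9.npz'); e=np.array([np.cos(np.radians(-11.8)),np.sin(np.radians(-11.8))]); q=C[...,:2]-o['pos'][:2]; h=q@e; w=q@[-e[1],e[0]]
for a in np.arange(-.09,-.03,.01):
    s=(h>a)&(h<a+.01)&(abs(w)<.016)&(C[...,2]>.1)
    if s.sum()>20: print(a+.005,s.sum(),np.percentile(C[s][:,2],95),np.median(w[s]))
# scene cam head ring extents in s9
for n,t in(('scene','s9'),('top','t9')):
    D,_=cloud(n,t); L=np.array([.6859,-.1091]); q=D[...,:2]-L; h=q@e; w=q@[-e[1],e[0]]; s=(D[...,2]>.3)&(D[...,2]<.36)&(abs(w)<.04)&(h>-.05)&(h<.02); print(n,s.sum(),'h',np.percentile(h[s],[1,5]),'w',np.percentile(w[s],[1,99]),'z',np.percentile(D[s][:,2],[1,99]))
E
```

```text
face n 141 mean [ 0.5437 -0.0806  0.2814] circ [ 0.5433 -0.0824  0.2812] r 0.025043532252311707 normal [ 0.8946 -0.2129  0.3929] elev 23.133502244143624 az -13.386560341516168
face n 137 mean [ 0.5436 -0.0807  0.2813] circ [ 0.5432 -0.0824  0.2812] r 0.025046061724424362 normal [ 0.8898 -0.2163  0.4018] elev 23.691138561768234 az -13.660833958928823
-0.08499999999999999 532 0.2313079341667628 0.0002384629576733915
-0.075 1319 0.23509081458793613 0.00023398555517058843
-0.065 1364 0.23932311567015238 0.00022763000612072924
-0.055000000000000014 1425 0.24367313557415027 0.0002213283803782332
-0.04500000000000002 1471 0.24793412278112645 0.0002178099648877899
-0.035000000000000024 1516 0.25226632594729465 0.00020966162778309955
scene 198 h [-0.0112 -0.0096] w [-0.0309  0.0257] z [0.3223 0.355 ]
top 155 h [-0.01   -0.0085] w [-0.0275  0.0292] z [0.3261 0.354 ]
```

>>> arm_command(plan="-0.01 0 -0.003 0;-0.012 0 0 0;-0.012 0 0 0;-0.012 0 0 0;-0.009 0 0 0;-0.0055 0 0 0;0 0 0 0;0 0 0 0;0 0 0 0;0 0 0 0")

```text
clock: 19.02
tcp_pos: [0.5464, -0.0798, 0.2509]
orientation: [0.321, 3.125, -0.0]
contact_force: [-0.1, -0.1, -3.4]
grip_width: 0.0223
gripper_force: 69.0
```

```bash
python3 - <<'E'
from h import *
np.set_printoptions(precision=4,suppress=True)
o=r.get_obs(); print(o['clock'],o['contact_force'],o['tcp_pos'],o['orientation'],o['grip_width'],o['gripper_force'],abs(o['qvel']).max())
snap('scene','s10'); snap('wrist','w10')
c,A,t=pose('scene'); f=192/np.tan(np.radians(c['fov_y'])/2); q=A.T@(np.array([.604,-.094,.284])-t); uv=(c['cx']+f*q[0]/-q[2],c['cy']-f*q[1]/-q[2]); print(uv)
face('s10',uv,14)
j=cv2.imread('pics/s10.png'); u,v=map(int,uv); cv2.imwrite('pics/m10.png',cv2.resize(j[v-55:v+65,u-80:u+80],(800,600),interpolation=cv2.INTER_CUBIC))
C,_=cloud('scene','s10'); m=(C[...,2]>.1)&(C[...,0]<.49)&(C[...,0]>.44)&(C[...,1]>.2)&(C[...,1]<.4); m=(C[...,2]>.095)&(C[...,2]<.12)&(C[...,0]>.44)&(C[...,0]<.49)&(C[...,1]>.25)&(C[...,1]<.36); print('knob',m.sum(),np.median(C[m],0))
E
```

```text
19.025 [-0.0525 -0.1479 -3.3634] [ 0.5464 -0.0798  0.2509] [ 0.3213  3.1251 -0.0003] 0.022276321343339196 69.00430083274841 0.0012824705774622039
(np.float64(250.5572094605806), np.float64(200.41873916807458))
face n 150 mean [ 0.6032 -0.0947  0.2852] circ [ 0.6036 -0.095   0.2842] r 0.024966605007648468 normal [ 0.8826 -0.229   0.4106] elev 24.24101706515576 az -14.545661522880032
knob 15 [0.4651 0.3193 0.1091]
```

View pics/m10.png

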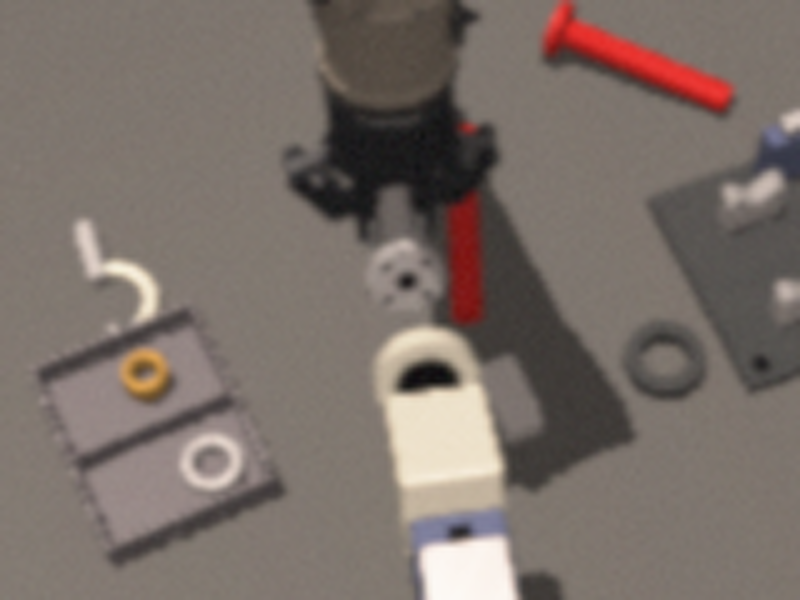

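The flange face, at (405,280) in the crop, stands in front of the ring light. Measured in the same camera frame, it is within about 2 mm of the focus point, tilted 24°, and steady. The knob is still drawn back.

```bash
python3 -c "
from bench import ticket
print(ticket.hand_in())"
```

```text
the job is handed in; nothing more can be done
None
```

I handed the job in at about 19 s of the 48 s allowed: the bolt is drawn back to its stop and the shaft is gripped steadily in front of the camera. The face measured within a few millimetres of the focus point and the shaft within about 3° of the optical axis; the hand-in returned no verdict.

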